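Index the tall sample under the swing-in loupe

ROBOT

A 6-joint arm with a two-finger parallel gripper is mounted at the origin on a cart in front of the work surface, level with it; the furniture and walls round the work are solid. World frame = base frame: x ahead of the robot, y to its left, z up, the work surface at z = 0. Lengths are in m, angles in rad, forces in N, time in s.
With the tool pointing down it reaches from about 0.275 to 1 m from the base axis. Payload 8.4 kg.
Tool frame: the origin (TCP) lies at the very end of the fingers, on their centre line; the grasp point (between the pads) lies behind it (bot.hold_point_z is the z of the grasp point in the tool frame, in m); z points along the fingers, y is the line along which they close (so a half turn about z gives the same grasp; the last joint's range is limited). The gripper opens to 85 mm and grips with 20 to 120 N. Pads are 22 mm wide; open, the fingers measure 114 mm over their backs; the gripper's body (76 mm by 85 mm) begins 54 mm behind the grasp point. The pads swing forward as they close: fully open they stand 13 mm farther back than shut.
Start: joints at [1.249, 0.353, 1.633, -0, 1.155, -0.002], TCP at [0.196, 0.593, 0.198] pointing down, gripper open.
Joint ranges: [-2.63, 2.63], [-0.92, 2.1], [0.06, 2.66], [-1.3, 4.44], [0, 2.69], [-3.02, 3.02]. Speed limits (rad/s): [2.22, 2.22, 2.79, 3.14, 3.14, 3.14].

INTERFACE

Orientations are given as a unit quaternion [w, x, y, z].
In Python, from station import bot gives the robot as it stands.
- The arm moves only by the tool servo_tool, never from a script. Its argument "moves" is a list of rows, each a list of 3 entries, a list of its own where there are three numbers: the shift along the world's x, y, z as a fraction of full scale, then the turn about the world's z as a fraction of full scale, then the opening, from 0 (shut) to 1 (fully open). A call has 1 to 8 rows; each row is the pose to reach, as a shift and turn from the pose commanded when the call began; what a row does not reach only later rows make up. Full scale, the value 1, is 15 cm for a shift and pi/2 rad for a turn. A row lasts 1/10 s, in which the tool goes at most 50 mm and 8.59 degrees, less where a joint would pass 70% of its speed; a pose out of reach is approached as far as the arm can. A call with a number of a shift or a turn outside -1 to 1 is refused whole. A call with a gripper value outside its range is refused whole. The fingers move at their own pace and stop on an object; "grip_force" is the grip in N (left out, the last holds). Time passes only in rows, so rows that repeat a pose let the fingers close. It gives the time, the measured TCP pose, the force, the opening and the grip force at its end, in the units of the state.
- bot.state(): the state, without advancing time (a new reading comes with each control period).
- bot.read_camera(name): name is "side" or "top"; returns a dict with "image" (420x560x3 uint8, red, green, blue), "K" (3x3 intrinsics, pixels), "rvec" (rotation vector, rad) and "tvec" (3), from world to camera coordinates, as OpenCV has them. Camera axes: x right, y down, z forward; pixel columns grow to the right and rows downward; lengths in m; the calibration is good to about 2 mm. A picture is of the moment at which its call begins. There is no depth.
- bot.close_job(): hands the job in; it is judged then, once.
The state is a dict: "time": time; "q": joint angles; "joint_vel": joint speeds; "effort": joint torques, N m; "ee_pos": TCP position; "tool_rot": TCP orientation; "contact_force": force on the tool from outside, world axes, zero at the start; "wrist_torque": the same for the moment, N m; "opening": opening from 0.0 (shut) to 1.0 (fully open); "finger_force": force on a finger pad.
Only numpy, scipy, OpenCV 4.12 (cv2) and the standard library are available. Lean on these libraries where they do the work, as an engineer would, in place of code of your own. Each camera call takes 0.05 s, during which the arm holds its last target. There are 200 camera calls.

TASK

Get the next check sample ready for reading: with a fingertip, push the sample changer's turntable round by its spokes, either way, until the tall, narrow disc has clicked in at the reading station, where the flat disc nearest the loupe column stands now. Also push the loupe arm round by its peg until it is fully home against its stop, with the loupe over that disc. Leave all six samples seated and do not touch them; their ground faces must stay clean, and nothing is to be picked up or shifted on the bench.

Things in the scene. Friction and masses are not known exactly. Their poses are not given: they have to be found in the camera images.
- changer: Bench sample changer, fixed during the job. Origin on the worktop, on the turntable's axis; z up; +y points from that axis to the loupe column, 185 mm off. Grey round base, foot 172 mm across, total 29 mm high; a foot bar (44 mm wide, 13 mm high) runs out along +y to the column. On the base turns an aluminium turntable 208 mm across, upper face at z = 46 mm, hub up to z = 66 mm.
- spoke (a point): Ball centre of one of six equal spokes (this one at the changer's +x side at the start, +y being 90 degrees anticlockwise from +x). They stand straight out from the turntable's edge every 60 degrees, midway between seats: level steel rods 8.4 mm thick at z = 38 mm, bare from 104 to 130 mm from the axis, each ending in a black 17 mm ball at 139 mm. Below is bare worktop, save over the foot bar.
- turntable (a joint): Turntable angle, rad, 0 at the start, growing anticlockwise seen from above, no limits either way. A click stop (sprung roller in a six-lobed cam) pulls it to the nearest multiple of pi/3, where a seat stands exactly at the station; it takes about 0.1 N m, so 1 N on a spoke. Pushed more than half a place (0.52 rad) past a click, it runs on by itself to the next one.
- station (a point): Reading station: point fixed on the changer, at its x = 0, y = 75 mm, z = 48 mm. The turntable has six round seats centred 75 mm from its axis every 60 degrees, floor at z = 48 mm, rim 6 mm high, 43 mm wide inside, each with a loose sample. The tall disc's seat must come to stand here.
- disc_tall: The tall sample: plain metal disc 30 mm across and 26 mm high, the narrowest and tallest of the six; origin at the centre of its underside. It stands loose in one of the five seats away from the station.
- loupe_arm (a joint): Swing angle of the loupe arm about the column, rad: 0 = against its stop, loupe straight over the station; grows as the arm swings away towards the changer's -x side (so it is swung in anticlockwise seen from above); parked at 0.9 to 1.3 at the start. Light friction (0.03 N m), stays where it is left.
- loupe_foot (a point): Centre of the loupe's lower end. The black loupe (35 mm across, 35 mm high, z = 90 to 125 mm) sits in a ring (43 mm across, z = 98 to 108 mm) on the arm, 110 mm from the column's axis; its underside passes 16 mm above the tall disc.
- finger_peg (a point): Middle of the finger peg, on its centre line: a steel rod 7.6 mm thick, level, at z = 103 mm, that carries the arm's line on beyond the loupe ring, from 132 to 156 mm from the column's axis, with a 15 mm black ball at 160 mm. This point lies 144 mm from the column's axis.
- column_top (a point): Top of the steel loupe column (16 mm thick, collar of 24 mm), on its axis, at z = 136 mm; the arm swings about this upright axis.
- jar: Bystander: small white jar with black cap, 42 mm across, 62 mm high, standing loose left of the changer; origin at the centre of its underside.
- wash_bottle: Bystander: white wash bottle with red cap and spout, 190 mm high, standing loose left behind the changer; origin at the centre of its underside.
- screwdriver: Bystander: screwdriver with red handle, 186 mm long, 22 mm thick, lying loose to the right; origin under its middle.
- disc_thin: Another plain metal sample disc, 40 mm across, 12 mm high; the one just read: it sits at the reading station at the start; loose in a seat of the turntable; origin at the centre of its underside.
- disc_a: Another plain metal sample disc, 37 mm across, 15 mm high; loose in a seat of the turntable; origin at the centre of its underside.
- disc_b: Another plain metal sample disc, 39 mm across, 18 mm high; loose in a seat of the turntable; origin at the centre of its underside.
- disc_c: Another plain metal sample disc, 35 mm across, 16 mm high; loose in a seat of the turntable; origin at the centre of its underside.
- disc_d: Another plain metal sample disc, 35 mm across, 14 mm high; loose in a seat of the turntable; origin at the centre of its underside.
There are look-alikes about, which are no part of the job. Leave any brown look-alike of the disc_b alone.

How it is judged:
At the end, for the whole second after the job is handed in: The tall disc sits in the seat at the reading station (its centre within 10 mm of the station), the loupe arm is within 0.06 rad of its stop, the loupe is within 12 mm of the disc's axis, all six samples are upright in their seats, and turntable and arm are at rest (horizontal distance between disc_tall and station below 0.01 m and value of joint loupe_arm below 0.06 rad and horizontal distance between loupe_foot and disc_tall below 0.012 m and linear speed of disc_tall below 0.01 m/s and velocity of joint loupe_arm between -0.05 and 0.05 rad/s and velocity of joint turntable between -0.05 and 0.05 rad/s and z of each of disc_thin, disc_tall, disc_a, disc_b, disc_c, disc_d in the frame of changer below 0.051 m and angle between each of disc_thin, disc_tall, disc_a, disc_b, disc_c, disc_d's own z axis and vertical below 0.08 rad); the robot touches nothing.
It fails at once if the hand or arm touches a sample (contact force between any of the fingers, the arm and disc_thin above 0.5 N or contact force between any of the fingers, the arm and disc_tall above 0.5 N or contact force between any of the fingers, the arm and disc_a above 0.5 N or contact force between any of the fingers, the arm and disc_b above 0.5 N or contact force between any of the fingers, the arm and disc_c above 0.5 N or contact force between any of the fingers, the arm and disc_d above 0.5 N).
It fails at once if a sample is lifted or knocked out of its seat (z of any of disc_thin, disc_tall, disc_a, disc_b, disc_c, disc_d in the frame of changer above 0.06 m).
It fails at once if the jar, the wash bottle or the screwdriver is moved or upset (distance of any of jar, wash_bottle, screwdriver from where it was at the start of the episode above 0.015 m).
It also fails if it takes over 72 s, if anything falls off the work surface, if the arm or the gripper's body presses on something with over 40 N, if the wrist force passes 120 N, or if a joint passes its speed limit or range.

## Working session

There is one attempt and no reset: what is moved stays moved. The work goes in short steps, Python scripts to look and compute and a tool call to move; the robot and the scene stay as the last step left them, time stands still between calls to the robot, and variables do not carry over. Pictures are saved under pics/ and viewed, at most 10 in all, crops included, and the job is handed in when it is done.

Besides the shell and the picture viewer there is one more tool, called after "Request:" by a JSON object that holds its "op" and its "data", one argument or row to a line. servo_tool: Moves the arm, as the interface text tells. Shift numbers are shares of 15 cm and turn numbers shares of pi/2 rad, none past 1 either way. Its arguments: {"type":"object","properties":{"moves":{"type":"array"},"grip_force":{"type":"number"}},"required":["moves"]}

```bash
mkdir -p pics
cat > h.py <<'E'
import numpy as np, cv2
from station import bot
def cam(n):
    c=bot.read_camera(n); c['R']=cv2.Rodrigues(np.array(c['rvec'],float))[0]; c['t']=np.array(c['tvec'],float).ravel(); c['K']=np.array(c['K'],float); return c
def ray(c,uv,z):
    d=c['R'].T@np.linalg.inv(c['K'])@np.array([uv[0],uv[1],1.]); o=-c['R'].T@c['t']
    return o+d*(z-o[2])/d[2]
def proj(c,p):
    return cv2.projectPoints(np.array(p,float).reshape(-1,3),np.array(c['rvec'],float),np.array(c['tvec'],float),c['K'],None)[0].reshape(-1,2)
E
python3 - <<'E'
from h import *
for n in('top','side'):
    c=cam(n); print(n,-c['R'].T@c['t'],c['K'][0,0]); cv2.imwrite(f'pics/{n}0.png',c['image'][:,:,::-1])
    np.savez(f'{n}0.npz',image=c['image'],K=c['K'],rvec=c['rvec'],tvec=c['tvec'],R=c['R'],t=c['t'])
print(bot.state(),bot.hold_point_z)
E
```

```text
top [0.37513846 0.00317687 1.27504258] 382.40063221069965
side [ 0.20598067 -1.00805272  0.96602933] 527.5005685138693
{'time': 0.1, 'q': array([ 1.24860666e+00,  3.53596767e-01,  1.63405602e+00,  2.99573785e-05,
        1.15515662e+00, -2.42030235e-03]), 'joint_vel': array([ 1.83413013e-05, -2.78329493e-04, -1.94824025e-03, -1.30374652e-03,
       -1.64723246e-04, -6.26338903e-04]), 'effort': array([-1.24729202e-03, -6.06352901e+01, -3.42818177e+01, -1.20009304e-04,
        3.86821164e-03, -5.52002177e-05]), 'ee_pos': array([0.19632649, 0.59288823, 0.1975272 ]), 'tool_rot': array([-1.11828546e-04,  1.59210309e-01,  9.87244502e-01, -5.98162935e-04]), 'contact_force': array([ 0.16368254,  0.40876482, -0.51694955]), 'wrist_torque': array([ 0.01721912,  0.00577389, -0.00620953]), 'finger_force': 0.0, 'opening': 1.0000014264417805} -0.0187
```

View pics/top0.png

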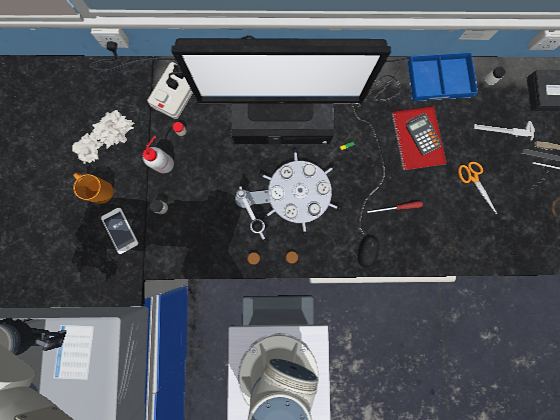

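View pics/side0.png

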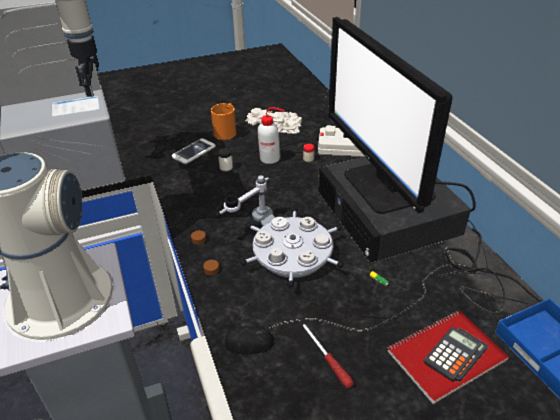

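The top view shows the changer's hub near (300,190), the column near (241,193) and the loupe near (257,228). In the side view the hub is near (292,240). The brown look-alikes are at top (253,258) and (292,258). I'll enlarge the samples next.

Run:
```python
from h import *
t=cv2.imread('pics/top0.png')[145:245,225:345]; s=cv2.imread('pics/side0.png')[170:290,210:350]
a=cv2.resize(t,None,fx=3.3,fy=3.3,interpolation=cv2.INTER_CUBIC); b=cv2.resize(s,None,fx=2.85,fy=2.85,interpolation=cv2.INTER_CUBIC)
o=np.zeros((345,800,3),np.uint8); o[:a.shape[0],:a.shape[1]]=a; o[:b.shape[0],400:400+b.shape[1]]=b[:, :400]
cv2.imwrite('pics/crop0.png',o); print(a.shape,b.shape)
```

```text
(330, 396, 3) (342, 399, 3)
```

View pics/crop0.png

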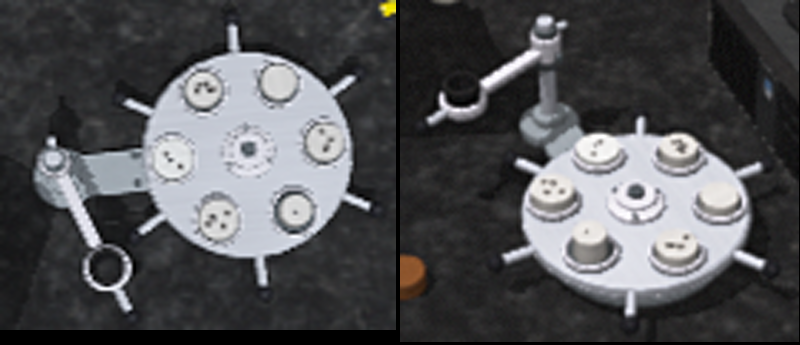

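In the crop, the one-dot disc at side-crop (593,245) is visibly taller and narrower than the others. It is the same disc as top-crop (294,212), full-image top ≈(314,209). The other five, at top-crop (170,158), (204,90), (279,82), (324,142) and (218,218), are wider and flatter. The brown discs are off the changer. So the tall disc is two seats from the station, and the turntable must go clockwise 120°.

```bash
cat > m.py <<'E'
from h import *
def rayv(c,uv,z):
    uv=np.array(uv,float).reshape(-1,2); d=(np.c_[uv,np.ones(len(uv))]@np.linalg.inv(c['K']).T)@c['R']; o=-c['R'].T@c['t']
    return (o+d*((z-o[2])/d[:,2])[:,None])[:,:2]
def disc_center(c):
    g=cv2.cvtColor(c['image'],cv2.COLOR_RGB2GRAY); m=(g>110).astype(np.uint8)
    h,w=g.shape; vv,uu=np.mgrid[:h,:w]; 
    roi=np.zeros_like(m); roi[130:260,225:350]=1; m=m*roi
    m=cv2.morphologyEx(m,cv2.MORPH_CLOSE,np.ones((5,5))); m=cv2.morphologyEx(m,cv2.MORPH_OPEN,cv2.getStructuringElement(cv2.MORPH_ELLIPSE,(25,25)))
    k=max(cv2.findContours(m,0,2)[0],key=cv2.contourArea); return cv2.minEnclosingCircle(k),k
def spokes(c,o):
    g=cv2.cvtColor(c['image'],cv2.COLOR_RGB2GRAY)
    v,u=np.nonzero(g>100); p=rayv(c,np.c_[u,v],.038)-o; r=np.hypot(*p.T); k=(r>.110)&(r<.130)
    return p[k],np.c_[u,v][k]
def binned(p):
    a=np.degrees(np.arctan2(p[:,1],p[:,0]))%360; H=np.histogram(a,72,(0,360))[0]
    return a,H
E
python3 - <<'E'
from m import *
c=cam('top'); (cc,r),k=disc_center(c); w=rayv(c,k.reshape(-1,2),.046)
(wc),wr=cv2.minEnclosingCircle((w*1000).astype(np.float32)); print('px',cc,r,'w',wc,wr)
e=cv2.fitEllipse((w*1000).astype(np.float32)); print(e)
o=np.array(e[0])/1000
p,_=spokes(c,o); a,H=binned(p)
print([(i*5,h) for i,h in enumerate(H) if h])
x=np.array(a); print('pred colum top px candidates')
g=c['image']
for n,rng in(('top',None),):
    # loupe black disc / ring
    print(rayv(c,[257.4,225.9],.125),rayv(c,[241,193],.136),rayv(c,[262,238],.103))
s=cam('side')
for z,uv in((.136,(401.,176.)),):
    pass
print('side col top',rayv(s,[210+144/2.85,170+20/2.85],.136))
# jar,bottle,screwdriver approx
print('jar',rayv(c,[159,207],.06),'bottle',rayv(c,[150,155],.19),'screw',rayv(c,[367,211],.01),rayv(c,[424,205],.01))
E
```

```text
px (298.9814758300781, 192.4169921875) 32.465206146240234 w (578.0750732421875, -72.02526092529297) 106.29301452636719
((579.5845947265625, -73.14871978759766), (202.65919494628906, 207.60183715820312), 0.9406704306602478)
[(0, np.int64(6)), (5, np.int64(12)), (60, np.int64(7)), (65, np.int64(8)), (85, np.int64(8)), (90, np.int64(19)), (95, np.int64(20)), (100, np.int64(18)), (105, np.int64(10)), (120, np.int64(6)), (125, np.int64(9)), (180, np.int64(3)), (185, np.int64(16)), (240, np.int64(2)), (245, np.int64(13)), (300, np.int64(2)), (305, np.int64(13))]
pred colum top px candidates
[[0.46133567 0.0593117 ]] [[0.55985136 0.10832121]] [[0.42603421 0.04629704]]
side col top [[0.5621106  0.10838037]]
jar [[0.52831759 0.37481517]] bottle [[0.66374224 0.36712844]] screw [[ 0.5173564  -0.30100088]] [[ 0.53655079 -0.49461497]]
```

The geometry checks out:
- **Axis:** about (0.579, -0.073).
- **Column:** about (0.561, 0.109), 184 mm from the axis against 185 mm given. Changer yaw is about 5.6°.
- **Loupe:** 110 mm from the column, swing about 1.21 rad.

I'll do the loupe arm first: shut the fingers, move behind the peg and turn square to it.

Request:
{"op": "servo_tool", "data": {
  "moves": [
    [[0.18,-0.43,0],-0.19,0],
    [[0.37,-0.86,0],-0.38,0],
    [[0.37,-0.86,0],-0.38,0],
    [[0.37,-0.86,0],-0.38,0]
  ],
  "grip_force": 20
}}

```text
time: 0.6
ee_pos: [0.2529, 0.4599, 0.1979]
tool_rot: [0.0, 0.446, 0.895, -0.001]
contact_force: [-0.5, 0.0, -0.5]
opening: 0.33
finger_force: 0.0
```

Request:
{"op": "servo_tool", "data": {
  "moves": [
    [[0.18,-0.43,0],-0.19,0],
    [[0.37,-0.86,0],-0.38,0],
    [[0.37,-0.86,0],-0.38,0],
    [[0.37,-0.86,0],-0.38,0]
  ]
}}

```text
time: 1.0
ee_pos: [0.3083, 0.3313, 0.198]
tool_rot: [0.001, 0.69, 0.724, -0.001]
contact_force: [-0.7, 0.9, -0.8]
opening: 0.0
finger_force: 0.0
```

Request:
{"op": "servo_tool", "data": {
  "moves": [
    [[0.18,-0.43,0],-0.19,0],
    [[0.37,-0.86,0],-0.38,0],
    [[0.37,-0.86,0],-0.38,0],
    [[0.37,-0.86,0],-0.38,0]
  ]
}}

```text
time: 1.4
ee_pos: [0.3641, 0.2026, 0.1982]
tool_rot: [0.001, 0.872, 0.489, -0.0]
contact_force: [0.1, 0.1, 0.3]
opening: -0.002
finger_force: 0.0
```

Request:
{"op": "servo_tool", "data": {
  "moves": [
    [[0.18,-0.43,0],-0.19,0],
    [[0.36,-0.86,0],-0.36,0],
    [[0.36,-0.86,0],-0.36,0],
    [[0.36,-0.86,0],-0.36,0],
    [[0.36,-0.86,0],-0.36,0]
  ]
}}

```text
time: 1.9
ee_pos: [0.4172, 0.0763, 0.1981]
tool_rot: [-0.0, 0.974, 0.229, -0.0]
contact_force: [0.8, -0.0, -0.5]
opening: -0.0
finger_force: 0.0
```

Request:
{"op": "servo_tool", "data": {
  "moves": [
    [[0,0,-0.25],0,0],
    [[0,0,-0.5],0,0],
    [[0,0,-0.7],0,0],
    [[0,0,-0.7],0,0]
  ]
}}

```text
time: 2.3
ee_pos: [0.4137, 0.0775, 0.0903]
tool_rot: [-0.0, 0.972, 0.233, -0.003]
contact_force: [1.0, 0.2, 0.5]
opening: -0.001
finger_force: 0.0
```

```bash
cat > look.py <<'E'
import sys
from h import *
k=sys.argv[1]
t=cam('top')['image'][145:270,225:345,::-1]; s=cam('side')['image'][140:300,190:350,::-1]
a=cv2.resize(t,(400,417),interpolation=cv2.INTER_CUBIC); b=cv2.resize(s,(400,400),interpolation=cv2.INTER_CUBIC)
o=np.zeros((417,800,3),np.uint8); o[:,:400]=a; o[:400,400:]=b
cv2.imwrite(f'pics/look{k}.png',o)
E
python3 look.py 1
```

```text
(no output)
```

View pics/look1.png

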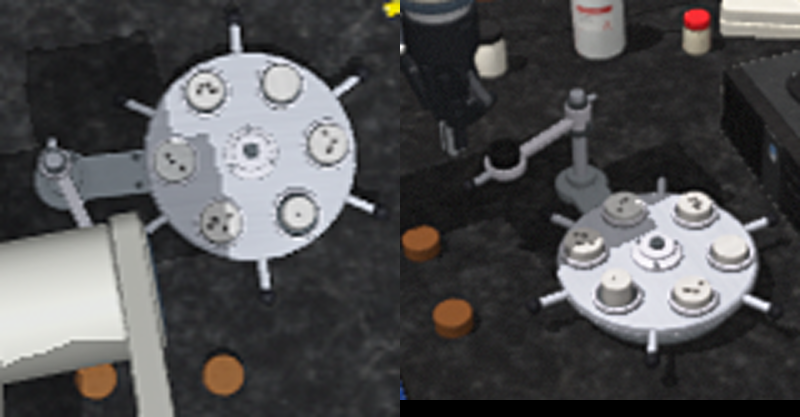

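Side-crop (450,145) shows the fingertip just outside the peg at (475,185), clear of everything. Next I'll work out the arc waypoints.

Run:
```python
from h import *
col=np.array([.561,.109]); a0=-153.7; p=np.array([.4168,.0769]); yaw=0
D=np.radians
def F(a,d): return col+.144*np.array([np.cos(D(a)),np.sin(D(a))])+d*np.array([np.sin(D(a)),-np.cos(D(a))])
A=np.r_[a0,np.linspace(a0,-84.3,17)[1:]]; d=np.r_[.022,[.018]*16]
base=p; ba=a0
for i,(a,dd) in enumerate(zip(A,d)):
    print(np.round((F(a,dd)-base)/.15,2),round((a-ba)/90,2))
    if i in(8,): base=F(a,dd); ba=a; print('--')
```

```text
[ 0.04 -0.08] 0.0
[ 0.07 -0.17] 0.05
[ 0.11 -0.24] 0.1
[ 0.14 -0.3 ] 0.14
[ 0.18 -0.36] 0.19
[ 0.23 -0.42] 0.24
[ 0.28 -0.47] 0.29
[ 0.33 -0.52] 0.34
[ 0.39 -0.57] 0.39
--
[ 0.06 -0.04] 0.05
[ 0.12 -0.08] 0.1
[ 0.19 -0.11] 0.14
[ 0.26 -0.13] 0.19
[ 0.33 -0.16] 0.24
[ 0.4  -0.17] 0.29
[ 0.47 -0.18] 0.34
[ 0.55 -0.19] 0.39
```

Request:
{"op": "servo_tool", "data": {
  "moves": [
    [[0.07,-0.17,0],0.05,0],
    [[0.11,-0.24,0],0.1,0],
    [[0.14,-0.3,0],0.14,0],
    [[0.18,-0.36,0],0.19,0],
    [[0.23,-0.42,0],0.24,0],
    [[0.28,-0.47,0],0.29,0],
    [[0.33,-0.52,0],0.34,0],
    [[0.39,-0.57,0],0.39,0]
  ]
}}

```text
time: 3.2
ee_pos: [0.4772, -0.0082, 0.0955]
tool_rot: [0.001, 0.857, 0.516, 0.001]
contact_force: [1.0, -0.1, 0.4]
opening: 0.002
finger_force: 0.0
```

Request:
{"op": "servo_tool", "data": {
  "moves": [
    [[0.06,-0.04,0],0.05,0],
    [[0.12,-0.08,0],0.1,0],
    [[0.19,-0.11,0],0.14,0],
    [[0.26,-0.13,0],0.19,0],
    [[0.33,-0.16,0],0.24,0],
    [[0.4,-0.17,0],0.29,0],
    [[0.45,-0.18,0],0.34,0],
    [[0.48,-0.18,0],0.39,0]
  ]
}}

```text
time: 4.0
ee_pos: [0.5497, -0.0351, 0.0958]
tool_rot: [0.001, 0.662, 0.75, 0.001]
contact_force: [0.4, -0.9, -0.0]
opening: -0.001
finger_force: 0.0
```

```bash
python3 look.py 2
```

```text
(no output)
```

View pics/look2.png

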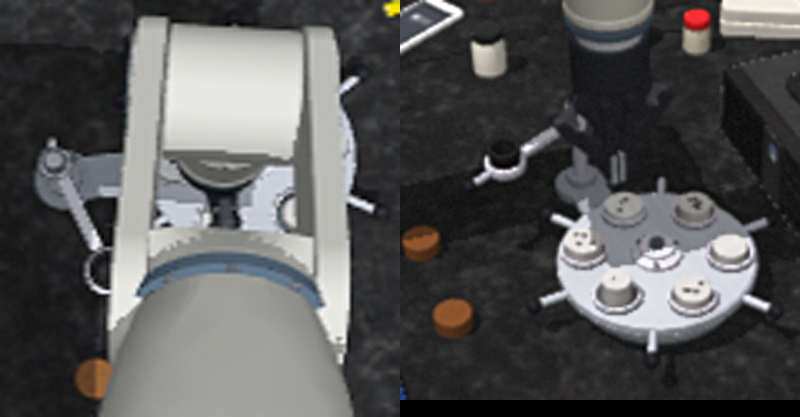

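The arm hasn't moved: the loupe is still at top-crop (100,270), and the fingertip went past without touching. I'll compare the fingertip and peg pixels with their projections.

Run:
```python
from h import *
s=cam('side'); t=cam('top'); st=bot.state(); print(st['ee_pos'],st['q'])
print('tcp side',proj(s,st['ee_pos']),'crop',(proj(s,st['ee_pos'])-[190,140])*2.5+[400,0])
P=[[.561,.109,.136],[.462,.060,.125],[.462,.06,.09],[.432,.044,.103],[.418,.038,.103]]
print('side',((proj(s,P)-[190,140])*2.5+[400,0]).round(),'\ntop',((proj(t,P)-[225,145])*3.333).round())
print(((proj(s,[.4137,.0775,.0903])-[190,140])*2.5+[400,0]).round())
# triangulate ball from pixels: side crop(475,183)?, top first crop (122,302)/3.3
b=cv2.triangulatePoints(t['K']@np.c_[t['R'],t['t']],s['K']@np.c_[s['R'],s['t']],np.array([[257.4],[225.9]]),np.array([[190+105/2.5],[140+150/2.5]]))
print((b[:3]/b[3]).T)
```

```text
[ 0.54821172 -0.03492902  0.09467712] [-6.63832156e-02  3.59712220e-01  1.88810716e+00  4.52942078e-05
  8.91861825e-01 -1.85319467e-01]
tcp side [[274.64535059 221.49093983]] crop [[611.61337646 203.72734957]]
side [[575.  92.]
 [502. 147.]
 [504. 173.]
 [480. 179.]
 [469. 186.]] 
top [[ 53. 159.]
 [107. 269.]
 [109. 272.]
 [126. 303.]
 [132. 319.]]
[[456. 174.]]
[[0.46391556 0.05907802 0.12124877]]
```

Run:
```python
from h import *
s=cam('side'); p=proj(s,bot.state()['ee_pos'])[0]; i=s['image'][175:245,230:330,::-1].astype(float)
i=np.clip(255*(i/255)**.5,0,255).astype(np.uint8); i=cv2.resize(i,None,fx=8,fy=8,interpolation=cv2.INTER_CUBIC)
cv2.circle(i,(int((p[0]-230)*8),int((p[1]-175)*8)),4,(0,0,255),-1); cv2.imwrite('pics/tip.png',i)
```

```text
(no output)
```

View pics/tip.png

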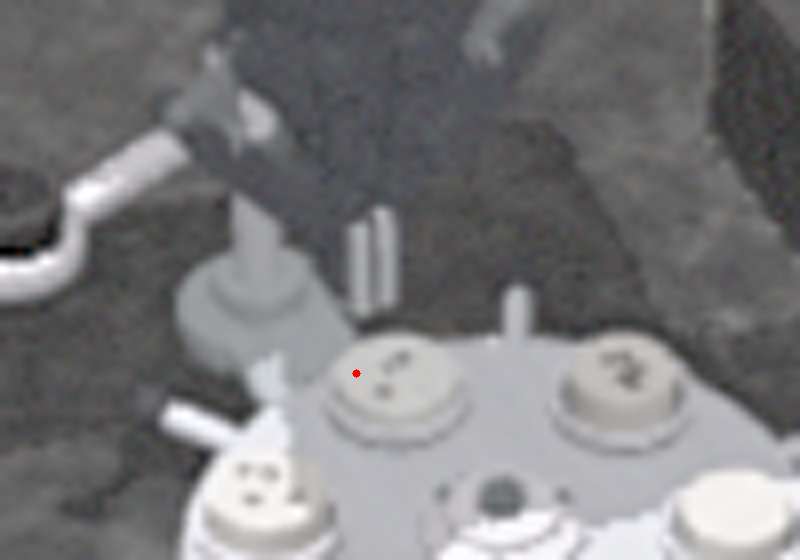

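The fingertips end at about (375,315) in this crop, roughly 7 px (about 24 mm) above where the TCP projects (red dot). So the real fingertip sits higher than reported and passed over the peg. I'll check this by going over bare worktop and touching down.

Request:
{"op": "servo_tool", "data": {
  "moves": [
    [[0,0,0.35],0,0],
    [[0,0,0.7],0,0],
    [[0,0,0.7],0,0],
    [[-0.3,-0.25,0.7],0,0],
    [[-0.65,-0.55,0.7],0,0],
    [[-0.98,-0.9,0.7],0,0],
    [[-0.98,-0.9,0.7],0,0],
    [[-0.98,-0.9,0.7],0,0]
  ]
}}

```text
time: 5.05
ee_pos: [0.3962, -0.1727, 0.198]
tool_rot: [-0.0, 0.665, 0.747, -0.001]
contact_force: [0.3, 0.3, 0.5]
opening: -0.0
finger_force: 0.0
```

Request:
{"op": "servo_tool", "data": {
  "moves": [
    [[0,0,-0.3],0,0],
    [[0,0,-0.6],0,0],
    [[0,0,-0.9],0,0],
    [[0,0,-0.97],0,0],
    [[0,0,-0.97],0,0]
  ]
}}

```text
time: 5.55
ee_pos: [0.3995, -0.1694, 0.0518]
tool_rot: [-0.002, 0.663, 0.748, -0.001]
contact_force: [0.7, 0.1, 1.2]
opening: 0.003
finger_force: 0.0
```

Run:
```python
from h import *
o=np.zeros((600,800,3),np.uint8)
for n,x in(('side',0),('top',400)):
    s=cam(n); e=bot.state()['ee_pos']; p=proj(s,e)[0]; print(n,p,e,bot.state()['tool_rot'])
    u,v=p.astype(int); i=s['image'][max(v-55,0):v+20,u-25:u+25,::-1].astype(float)
    i=np.clip(255*(i/255)**.5,0,255).astype(np.uint8); i=cv2.resize(i,None,fx=8,fy=8,interpolation=cv2.INTER_CUBIC)
    cv2.circle(i,(int((p[0]-u+25)*8),int((p[1]-v+55)*8)),4,(0,0,255),-1); o[:i.shape[0],x:x+400]=i
cv2.imwrite('pics/tip2.png',o)
```

```text
side [236.48765307 284.71785341] [ 0.40083666 -0.16998211  0.05318675] [-3.42189600e-04  6.63422423e-01  7.48244989e-01 -9.07056265e-05]
top [330.84747908 245.87016726] [ 0.40166964 -0.17040927  0.05400701] [6.98045275e-04 6.63409149e-01 7.48256473e-01 2.54097196e-04]
```

View pics/tip2.png

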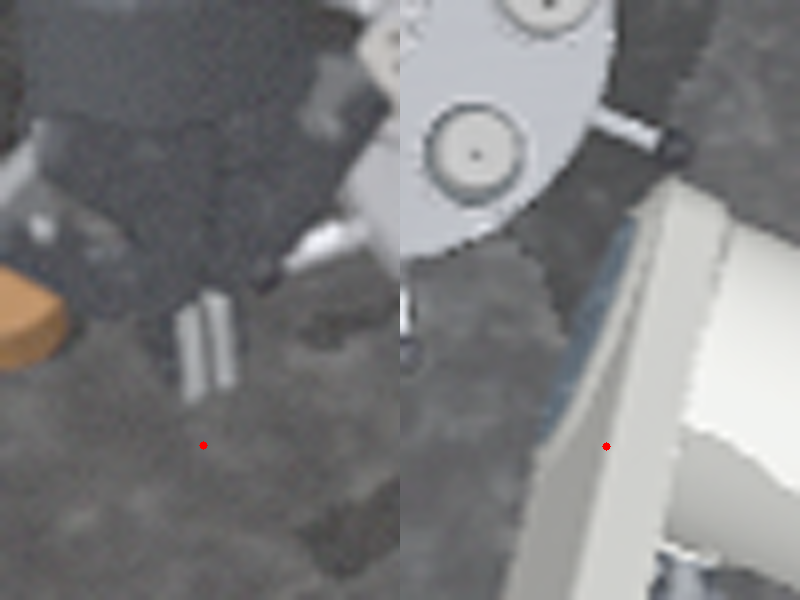

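Horizontally the tip agrees with the TCP, but its end is again about 20 mm too high. A touch-down will give the exact height.

Request:
{"op": "servo_tool", "data": {
  "moves": [
    [[0,0,-0.15],0,0],
    [[0,0,-0.27],0,0],
    [[0,0,-0.3],0,0],
    [[0,0,-0.3],0,0]
  ]
}}

```text
time: 6.05
ee_pos: [0.4013, -0.1704, 0.0087]
tool_rot: [0.001, 0.663, 0.748, 0.0]
contact_force: [-0.7, -0.0, -0.0]
opening: -0.0
finger_force: 0.0
```

Request:
{"op": "servo_tool", "data": {
  "moves": [
    [[0,0,-0.03],0,0],
    [[0,0,-0.06],0,0],
    [[0,0,-0.06],0,0]
  ]
}}

```text
time: 6.35
ee_pos: [0.4006, -0.1702, -0.0013]
tool_rot: [0.0, 0.663, 0.748, 0.0]
contact_force: [0.4, 0.2, 0.6]
opening: -0.002
finger_force: 0.0
```

Request:
{"op": "servo_tool", "data": {
  "moves": [
    [[0,0,-0.03],0,0],
    [[0,0,-0.06],0,0],
    [[0,0,-0.06],0,0]
  ]
}}

```text
time: 6.65
ee_pos: [0.4001, -0.17, -0.0109]
tool_rot: [-0.0, 0.663, 0.748, -0.0]
contact_force: [-0.2, -0.2, -1.0]
opening: -0.002
finger_force: 0.0
```

Request:
{"op": "servo_tool", "data": {
  "moves": [
    [[0,0,-0.02],0,0],
    [[0,0,-0.03],0,0],
    [[0,0,-0.03],0,0]
  ]
}}

```text
time: 6.95
ee_pos: [0.4003, -0.1701, -0.015]
tool_rot: [-0.0, 0.663, 0.748, -0.0]
contact_force: [0.4, 0.9, 1.1]
opening: 0.001
finger_force: 0.0
```

Request:
{"op": "servo_tool", "data": {
  "moves": [
    [[0,0,-0.02],0,0],
    [[0,0,-0.02],0,0]
  ]
}}

```text
time: 7.15
ee_pos: [0.4004, -0.1701, -0.0181]
tool_rot: [-0.0, 0.663, 0.748, -0.0]
contact_force: [0.9, -0.1, -0.0]
opening: -0.002
finger_force: 0.0
```

Request:
{"op": "servo_tool", "data": {
  "moves": [
    [[0,0,-0.02],0,0],
    [[0,0,-0.02],0,0]
  ]
}}

```text
time: 7.35
ee_pos: [0.4003, -0.1701, -0.0211]
tool_rot: [-0.0, 0.663, 0.748, -0.0]
contact_force: [-0.2, 0.1, 0.9]
opening: -0.002
finger_force: 0.0
```

Request:
{"op": "servo_tool", "data": {
  "moves": [
    [[0,0,-0.02],0,0],
    [[0,0,-0.02],0,0]
  ]
}}

```text
time: 7.55
ee_pos: [0.4003, -0.1701, -0.0241]
tool_rot: [-0.0, 0.663, 0.748, -0.0]
contact_force: [-0.3, 0.5, -0.4]
opening: -0.0
finger_force: 0.0
```

Request:
{"op": "servo_tool", "data": {
  "moves": [
    [[0,0,-0.02],0,0],
    [[0,0,-0.02],0,0]
  ]
}}

```text
time: 7.75
ee_pos: [0.4003, -0.1701, -0.0271]
tool_rot: [-0.0, 0.663, 0.748, -0.0]
contact_force: [0.5, 0.5, -0.1]
opening: -0.002
finger_force: 0.0
```

Request:
{"op": "servo_tool", "data": {
  "moves": [
    [[0,0,-0.02],0,0],
    [[0,0,-0.02],0,0]
  ]
}}

```text
time: 7.95
ee_pos: [0.4003, -0.1701, -0.0301]
tool_rot: [-0.0, 0.663, 0.748, -0.0]
contact_force: [-0.4, 0.4, 0.6]
opening: -0.001
finger_force: 0.0
```

Run:
```python
from h import *
s=cam('side'); e=bot.state()['ee_pos']; p=proj(s,e)[0]; print(p,e,bot.state()['contact_force'])
g=cv2.cvtColor(s['image'],cv2.COLOR_RGB2GRAY); u,v=p.astype(int); print(u-6,v-18); print(g[v-18:v+4,u-6:u+8])
print(proj(s,e+[0,0,.03])[0])
```

```text
[238.70259363 308.17864068] [ 0.40034673 -0.1701242  -0.02999781] [ 0.38003131 -0.52474131  0.21117455]
232 290
[[ 26  28  25  28  26  24  30  68  66  43  27  29  35  37]
 [ 27  27  29  30  28  28  37  79 109  94  50  28  33  36]
 [ 31  30  28  25  35  57  66  64 107 100  52  27  31  32]
 [ 32  27  28  32  78 101  78  47  96 109  63  34  30  27]
 [ 23  25  24  28  77 107  92  50  97 112  65  28  25  22]
 [ 22  22  24  32  81 109 108  56  84 108  70  32  24  23]
 [ 24  25  25  30  64 104 109  61  76 108  73  33  25  26]
 [ 35  33  28  26  55 101 111  60  65 102  73  34  25  25]
 [ 37  30  26  31  54 105 114  65  62 103  81  41  27  28]
 [ 39  27  24  25  45  96 111  69  62 102  85  45  27  29]
 [ 34  29  26  24  42  91 110  77  67 107  88  42  22  23]
 [ 33  28  22  23  47  90 110  80  48  63  53  26  22  18]
 [ 44  33  24  20  34  83  84  54  23  27  22  18  22  23]
 [ 45  35  24  18  21  48  41  24  17  19  19  23  35  46]
 [ 47  40  31  20  21  23  24  23  19  21  31  38  48  52]
 [ 46  46  42  31  27  26  25  28  28  36  44  49  50  49]
 [ 43  45  41  34  33  31  33  54  56  51  49  44  44  40]
 [ 43  46  42  48  50  51  53  63  58  55  49  45  42  40]
 [ 45  43  45  48  47  49  57  56  59  53  50  50  48  42]
 [ 49  49  51  45  46  48  46  49  57  55  51  50  48  43]
 [ 53  54  56  57  51  51  46  43  50  58  53  51  43  41]
 [ 46  50  55  59  58  55  48  43  52  60  59  53  43  40]]
[237.86130373 299.97749062]
```

Request:
{"op": "servo_tool", "data": {
  "moves": [
    [[0,0,-0.02],0,0],
    [[0,0,-0.02],0,0]
  ]
}}

```text
time: 8.2
ee_pos: [0.4006, -0.1702, -0.033]
tool_rot: [0.0, 0.663, 0.748, 0.0]
contact_force: [0.3, 0.5, -0.1]
opening: 0.002
finger_force: 0.0
```

Request:
{"op": "servo_tool", "data": {
  "moves": [
    [[0,0,-0.02],0,0],
    [[0,0,-0.02],0,0]
  ]
}}

```text
time: 8.4
ee_pos: [0.4008, -0.1703, -0.0333]
tool_rot: [0.0, 0.663, 0.748, 0.0]
contact_force: [-11.4, 5.1, 59.4]
opening: -0.005
finger_force: 29.6
```

Contact comes at reported z = -0.033, so the real fingertip is 33 mm behind the reported TCP and I'll correct every height by that. I'm near the spokes, so the turntable comes first: two clockwise pushes, each on the spoke at about 245°.

Request:
{"op": "servo_tool", "data": {
  "moves": [
    [[0,0,0.3],0,0],
    [[0,0,0.6],-0.08,0],
    [[0.2,0,0.7],-0.16,0],
    [[0.5,-0.1,0.7],-0.25,0],
    [[0.8,-0.15,0.7],-0.35,0],
    [[1,-0.19,0.7],-0.35,0],
    [[1,-0.19,0.7],-0.35,0]
  ]
}}

```text
time: 9.1
ee_pos: [0.5547, -0.1996, 0.0694]
tool_rot: [0.001, 0.842, 0.54, 0.001]
contact_force: [-1.3, -0.9, -0.2]
opening: -0.002
finger_force: 0.0
```

Run:
```python
from m import *
# refine centre & yaw from first top picture
c=np.load('top0.npz'); o=np.array([.579,-.073])
for it in range(3):
    p,_=spokes(c,o); a=np.degrees(np.arctan2(p[:,1],p[:,0])); A=[];B=[];ang=[]
    for k in range(6):
        d=(a-(5.6+60*k)+180)%360-180; s=abs(d)<5
        if k in(1,2): s&=True
        q=p[s]; m=q.mean(0); ang.append(((np.degrees(np.arctan2(m[1],m[0]))-60*k+30)%60)-30); 
        t=np.radians(5.6+60*k); n=np.array([-np.sin(t),np.cos(t)]); A.append(np.r_[n,np.hypot(*m)]); B.append(n@m)
    x=np.linalg.lstsq(np.array(A),np.array(B),rcond=None)[0]; o=o+x[:2]; print(np.round(ang,1),o,np.degrees(x[2])+5.6)
print(bot.state()['ee_pos'])
```

```text
[5.7 4.8 5.4 6.8 7.1 6.7] [ 0.58129675 -0.07388022] 6.079232362197809
[6.2 6.  6.2 6.  5.9 5.9] [ 0.58112534 -0.07386647] 6.046393567940216
[6.2 5.9 6.1 6.1 6.  6. ] [ 0.58112522 -0.0738678 ] 6.046393700514323
[ 0.55468011 -0.19958547  0.06936382]
```

Request:
{"op": "servo_tool", "data": {
  "moves": [
    [[0.07,0,0],0,0],
    [[0.07,0,-0.25],0,0],
    [[0.07,0,-0.48],0,0],
    [[0.07,0,-0.48],0,0],
    [[0.07,0,-0.48],0,0]
  ]
}}

```text
time: 9.6
ee_pos: [0.56, -0.1984, -0.0028]
tool_rot: [-0.001, 0.842, 0.54, -0.001]
contact_force: [0.5, 0.1, 1.1]
opening: 0.005
finger_force: 0.0
```

Run:
```python
from h import *
D=np.radians;o=np.array([.581,-.074]); e=bot.state()['ee_pos']; b=e[:2]; print(e,bot.state()['contact_force'])
t=bot.state()['tool_rot']; print('ydir',2*np.degrees(np.arctan2(t[2],t[1]))-90)
for a,d in [(246,.022)]+[(x,.018) for x in np.linspace(243,207,10)]:
    f=o+.121*np.array([np.cos(D(a)),np.sin(D(a))])+d*np.array([-np.sin(D(a)),np.cos(D(a))]); print(round(a),np.round((f-b)/.15,2),round((a-246)/90,2))
```

```text
[ 0.56003406 -0.19836167 -0.00280357] [0.49730544 0.06741664 1.07515279]
ydir -24.618485171668354
246 [-0.05  0.03] 0.0
243 [-0.12  0.06] -0.03
239 [-0.17  0.08] -0.08
235 [-0.22  0.1 ] -0.12
231 [-0.27  0.13] -0.17
227 [-0.32  0.16] -0.21
223 [-0.37  0.19] -0.26
219 [-0.41  0.23] -0.3
215 [-0.45  0.27] -0.34
211 [-0.49  0.31] -0.39
207 [-0.52  0.36] -0.43
```

Request:
{"op": "servo_tool", "data": {
  "moves": [
    [[-0.05,0.03,-0.05],0,0],
    [[-0.12,0.06,-0.05],-0.03,0],
    [[-0.17,0.08,-0.05],-0.08,0],
    [[-0.22,0.1,-0.05],-0.12,0],
    [[-0.27,0.13,-0.05],-0.17,0],
    [[-0.32,0.16,-0.05],-0.21,0]
  ]
}}

```text
time: 10.2
ee_pos: [0.5138, -0.1752, -0.0087]
tool_rot: [0.001, 0.919, 0.393, 0.001]
contact_force: [1.1, -0.6, 0.1]
opening: 0.001
finger_force: 1.1
```

```bash
python3 look.py 3
```

```text
(no output)
```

View pics/look3.png

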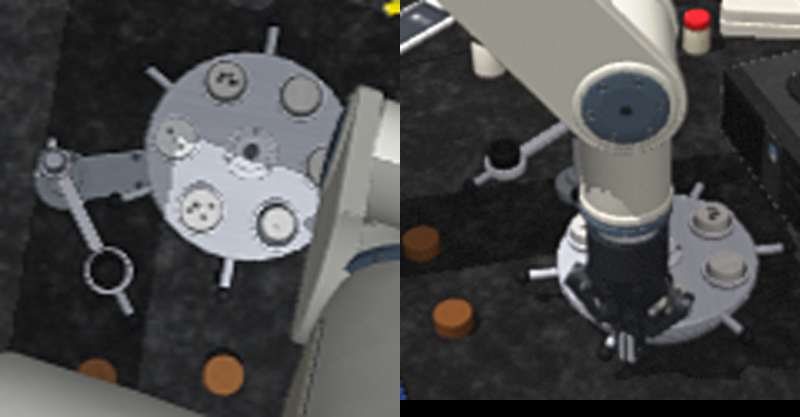

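The turntable has turned about 18° clockwise, with the spoke pressed by the fingertip at side-crop (625,345). I'll carry on past half a place.

Request:
{"op": "servo_tool", "data": {
  "moves": [
    [[-0.05,0.03,0],-0.05,0],
    [[-0.09,0.07,0],-0.09,0],
    [[-0.13,0.11,0],-0.13,0],
    [[-0.17,0.15,0],-0.18,0],
    [[-0.17,0.15,0],-0.18,0]
  ]
}}

```text
time: 10.8
ee_pos: [0.4873, -0.1518, -0.0096]
tool_rot: [0.0, 0.965, 0.262, 0.0]
contact_force: [-0.1, 0.4, -0.1]
opening: 0.003
finger_force: 0.0
```

```bash
cat > ang.py <<'E'
from m import *
c=cam('top'); o=np.array([.581,-.074]); p,_=spokes(c,o); a,H=binned(p); print([(i*5,int(h)) for i,h in enumerate(H) if h>2]); s=bot.state(); print(s['time'],s['ee_pos'],s['contact_force'])
E
python3 ang.py
```

```text
[(25, 6), (30, 6), (85, 6), (90, 13), (95, 20), (100, 15), (105, 9), (145, 8), (150, 11), (200, 8), (205, 20), (210, 21), (215, 18), (220, 17), (225, 16), (230, 21), (235, 19), (240, 19), (245, 18), (250, 21), (255, 18), (260, 19), (265, 20), (270, 18), (275, 7), (325, 5), (330, 8)]
10.85 [ 0.48779194 -0.15213038 -0.00962396] [ 0.20035787 -0.35176611 -0.58557803]
```

Request:
{"op": "servo_tool", "data": {
  "moves": [
    [[-0.03,0.05,0],-0.04,0],
    [[-0.03,0.05,0],-0.04,0],
    [[-0.03,0.05,0],-0.04,0]
  ]
}}

```text
time: 11.15
ee_pos: [0.4835, -0.1449, -0.0101]
tool_rot: [0.0, 0.973, 0.232, 0.0]
contact_force: [0.0, 0.2, 0.1]
opening: 0.002
finger_force: 0.0
```

```bash
python3 ang.py
```

```text
[(20, 3), (25, 8), (80, 6), (85, 11), (90, 16), (95, 20), (100, 15), (105, 9), (140, 5), (145, 11), (195, 10), (200, 19), (205, 20), (210, 19), (215, 14), (220, 20), (225, 16), (230, 21), (235, 19), (240, 19), (245, 18), (250, 21), (255, 18), (260, 19), (265, 20), (270, 10), (325, 9)]
11.2 [ 0.48351216 -0.1450095  -0.01012871] [ 0.47064912  0.14041757 -0.51751851]
```

Request:
{"op": "servo_tool", "data": {
  "moves": [
    [[0,0,0],0,0],
    [[0,0,0],0,0],
    [[0,0,0],0,0],
    [[0,0,0],0,0],
    [[0,0,0],0,0]
  ]
}}

```text
time: 11.7
ee_pos: [0.483, -0.1447, -0.0103]
tool_rot: [-0.0, 0.973, 0.231, -0.0]
contact_force: [0.0, -0.1, 0.1]
opening: -0.001
finger_force: 0.0
```

```bash
python3 ang.py
```

```text
[(20, 3), (25, 8), (80, 6), (85, 11), (90, 16), (95, 20), (100, 15), (105, 9), (140, 5), (145, 11), (195, 10), (200, 18), (205, 20), (210, 19), (215, 15), (220, 20), (225, 16), (230, 21), (235, 19), (240, 19), (245, 18), (250, 21), (255, 18), (260, 19), (265, 20), (270, 9), (325, 9)]
11.75 [ 0.48302557 -0.1447026  -0.01032216] [-0.51287049 -0.24870354 -0.18444394]
```

The turntable is resting at about 40° and still touching the finger. I'll back the finger off and see whether it runs on.

Request:
{"op": "servo_tool", "data": {
  "moves": [
    [[-0.03,-0.04,0],0,0],
    [[-0.05,-0.06,0.2],0,0],
    [[-0.05,-0.06,0.5],0,0],
    [[-0.05,-0.06,0.5],0,0],
    [[-0.05,-0.06,0.5],0,0]
  ]
}}

```text
time: 12.25
ee_pos: [0.476, -0.1543, 0.0657]
tool_rot: [0.001, 0.973, 0.231, 0.001]
contact_force: [-0.0, -0.6, -0.1]
opening: 0.001
finger_force: 0.0
```

```bash
python3 ang.py
```

```text
[(20, 3), (25, 14), (80, 6), (85, 12), (90, 16), (95, 20), (100, 15), (105, 10), (140, 5), (145, 11), (205, 4), (210, 16), (215, 19), (220, 20), (225, 16), (230, 21), (235, 19), (240, 19), (245, 18), (250, 21), (255, 18), (260, 19), (265, 20), (270, 18), (275, 19), (280, 11), (285, 4), (325, 9)]
12.3 [ 0.47510619 -0.15390454  0.06465308] [-0.55260046 -0.43933357 -0.18772694]
```

It doesn't run on; it stays at about -39°, so friction must exceed the click. I'll push it by position the remaining 81° or so, using the next spoke (now at about 266.5°, goal about 186°), and check by camera.

Request:
{"op": "servo_tool", "data": {
  "moves": [
    [[0,0,0],0.09,0],
    [[0.2,-0.1,0],0.18,0],
    [[0.4,-0.2,0],0.27,0],
    [[0.65,-0.28,0],0.36,0],
    [[0.89,-0.29,0],0.45,0],
    [[0.89,-0.29,0],0.54,0],
    [[0.89,-0.29,0],0.62,0],
    [[0.89,-0.29,0],0.66,0]
  ]
}}

```text
time: 13.1
ee_pos: [0.6077, -0.1968, 0.0623]
tool_rot: [-0.002, 0.729, 0.684, -0.001]
contact_force: [-0.0, 0.3, -0.2]
opening: -0.001
finger_force: 0.0
```

```bash
cat > arc.py <<'E'
import sys
from h import *
a0,a1,n,r,d=map(float,sys.argv[1:6])
D=np.radians;o=np.array([.581,-.074]); e=bot.state()['ee_pos']; b=e[:2]; 
t=bot.state()['tool_rot']; y0=2*np.degrees(np.arctan2(t[2],t[1]))-90; print(e,'ydir',y0)
for a in np.linspace(a0,a1,int(n)):
    f=o+r*np.array([np.cos(D(a)),np.sin(D(a))])+d*np.array([-np.sin(D(a)),np.cos(D(a))]); print(round(a),np.round((f-b)/.15,2),round(((a-90-y0+90)%180-90)/90,2))
E
python3 ang.py; python3 arc.py 266.5 186 20 .121 .018
```

```text
[(20, 3), (25, 8), (80, 6), (85, 11), (90, 16), (95, 20), (100, 15), (105, 9), (140, 5), (145, 11), (200, 6), (205, 14), (215, 5), (220, 8), (225, 5), (230, 11), (235, 11), (240, 12), (245, 11), (250, 14), (255, 11), (260, 14), (265, 18), (270, 17), (275, 19), (280, 18), (285, 18), (290, 10), (325, 9)]
13.15 [ 0.6076589  -0.19686747  0.06245775] [-0.5714952  -0.67100136  0.07603822]
[ 0.6076589  -0.19686747  0.06245775] ydir -3.5289810864521627
266 [-0.11  0.01] 0.0
262 [-0.17  0.  ] -0.05
258 [-0.23  0.01] -0.09
254 [-0.29  0.01] -0.14
250 [-0.35  0.02] -0.19
245 [-0.41  0.04] -0.24
241 [-0.46  0.06] -0.28
237 [-0.52  0.08] -0.33
233 [-0.57  0.11] -0.38
228 [-0.62  0.14] -0.42
224 [-0.67  0.17] -0.47
220 [-0.72  0.21] -0.52
216 [-0.76  0.25] -0.56
211 [-0.8  0.3] -0.61
207 [-0.84  0.34] -0.66
203 [-0.87  0.39] -0.71
199 [-0.9   0.45] -0.75
194 [-0.93  0.5 ] -0.8
190 [-0.95  0.56] -0.85
186 [-0.97  0.62] -0.89
```

Request:
{"op": "servo_tool", "data": {
  "moves": [
    [[0,0,-0.25],0,0],
    [[0,0,-0.47],0,0],
    [[0,0,-0.47],0,0],
    [[0,0,-0.47],0,0]
  ]
}}

```text
time: 13.55
ee_pos: [0.6079, -0.1969, -0.0067]
tool_rot: [-0.001, 0.731, 0.682, -0.001]
contact_force: [0.7, 0.8, 1.2]
opening: -0.003
finger_force: 0.0
```

Request:
{"op": "servo_tool", "data": {
  "moves": [
    [[-0.11,0.01,0],0,0],
    [[-0.17,0,0],-0.05,0],
    [[-0.23,0.01,0],-0.09,0],
    [[-0.29,0.01,0],-0.14,0],
    [[-0.35,0.02,0],-0.19,0],
    [[-0.41,0.04,0],-0.24,0]
  ]
}}

```text
time: 14.15
ee_pos: [0.5487, -0.1919, -0.0037]
tool_rot: [0.001, 0.847, 0.532, 0.001]
contact_force: [0.4, -0.1, 0.9]
opening: 0.002
finger_force: 0.1
```

```bash
python3 ang.py; sed -i 's/^t=bot/np.set_printoptions(suppress=True);t=bot/' arc.py; python3 arc.py 241 186 14 .121 .018
```

```text
[(5, 11), (65, 11), (85, 4), (90, 16), (95, 20), (100, 15), (105, 9), (125, 14), (180, 3), (185, 15), (215, 5), (220, 11), (225, 13), (230, 20), (235, 19), (240, 19), (245, 18), (250, 21), (255, 18), (260, 19), (265, 20), (270, 18), (275, 18), (280, 13), (285, 12), (290, 11), (295, 4), (305, 11)]
14.2 [ 0.54675934 -0.19114008 -0.00408728] [-1.68027905 -0.03297941 -0.3314852 ]
[ 0.54675934 -0.19114008 -0.00408728] ydir -26.01009442264185
241 [-0.06  0.02] -0.03
237 [-0.11  0.04] -0.08
233 [-0.17  0.07] -0.13
228 [-0.22  0.1 ] -0.17
224 [-0.27  0.13] -0.22
220 [-0.31  0.17] -0.27
216 [-0.36  0.21] -0.32
211 [-0.4   0.26] -0.36
207 [-0.43  0.31] -0.41
203 [-0.47  0.36] -0.46
199 [-0.5   0.41] -0.5
194 [-0.52  0.46] -0.55
190 [-0.54  0.52] -0.6
186 [-0.56  0.58] -0.64
```

It's at the -60° click. I'll keep pushing the same spoke towards 186°.

Request:
{"op": "servo_tool", "data": {
  "moves": [
    [[-0.06,0.02,-0.03],-0.03,0],
    [[-0.11,0.04,-0.03],-0.08,0],
    [[-0.17,0.07,-0.03],-0.13,0],
    [[-0.22,0.1,-0.03],-0.17,0],
    [[-0.27,0.13,-0.03],-0.22,0],
    [[-0.31,0.17,-0.03],-0.27,0],
    [[-0.36,0.21,-0.03],-0.32,0],
    [[-0.4,0.26,-0.03],-0.36,0]
  ]
}}

```text
time: 15.0
ee_pos: [0.4891, -0.1529, -0.0086]
tool_rot: [0.001, 0.961, 0.275, 0.001]
contact_force: [-0.3, -1.5, 1.3]
opening: -0.003
finger_force: 0.7
```

```bash
python3 ang.py;  python3 arc.py 207 186 6 .121 .018
```

```text
[(30, 12), (85, 4), (90, 16), (95, 20), (100, 15), (105, 9), (150, 18), (200, 9), (205, 19), (210, 21), (215, 18), (220, 18), (225, 16), (230, 21), (235, 19), (240, 19), (245, 18), (250, 21), (255, 18), (260, 19), (265, 20), (270, 18), (275, 11), (330, 12)]
15.05 [ 0.48752868 -0.15162064 -0.00896462] [-0.84173432  1.2350132  -0.68666313]
[ 0.48752868 -0.15162064 -0.00896462] ydir -58.22083845678215
207 [-0.04  0.04] -0.05
203 [-0.07  0.09] -0.1
199 [-0.1   0.15] -0.15
194 [-0.13  0.2 ] -0.19
190 [-0.15  0.26] -0.24
186 [-0.17  0.31] -0.29
```

Request:
{"op": "servo_tool", "data": {
  "moves": [
    [[-0.04,0.04,0],-0.05,0],
    [[-0.07,0.09,0],-0.1,0],
    [[-0.1,0.15,0],-0.15,0],
    [[-0.13,0.2,0],-0.19,0],
    [[-0.15,0.26,0],-0.24,0],
    [[-0.15,0.26,0],-0.24,0],
    [[-0.15,0.26,0],-0.24,0]
  ]
}}

```text
time: 15.75
ee_pos: [0.4661, -0.1135, -0.0095]
tool_rot: [0.0, 0.996, 0.093, 0.001]
contact_force: [0.3, -0.8, -0.7]
opening: -0.001
finger_force: 0.0
```

```bash
cat > ang2.py <<'E'
from m import *
c=cam('top'); o=np.array([.58113,-.07387]); p,_=spokes(c,o); a,_=binned(p); r=np.radians
# far-side spokes only (x>0 side, away from foot bar)
for lo in(-45,15,130,):
    pass
H=np.histogram(a,360,(0,360))[0]; k=np.nonzero(H>0)[0]
g=np.split(k,np.nonzero(np.diff(k)>3)[0]+1)
for q in g:
    s=(a>=q[0])&(a<q[-1]+1); m=p[s].mean(0)
    if q[-1]-q[0]<12: print(round(float(np.degrees(np.arctan2(m[1],m[0]))%360),1),s.sum())
s=bot.state(); print(s['time'],s['ee_pos'],s['contact_force'])
E
python3 ang2.py
```

```text
5.8 15
65.8 12
126.0 15
305.7 11
15.8 [ 0.46607482 -0.11364977 -0.00970376] [ 0.23136497 -0.36319764 -0.53418696]
```

All spokes are within 0.3° of their starting directions, so two places are done and it's clicked in. I'll retreat and go behind the peg, this time with the true tip height.

Request:
{"op": "servo_tool", "data": {
  "moves": [
    [[-0.05,-0.1,0],0,0],
    [[-0.05,-0.1,0.33],0,0],
    [[-0.05,-0.1,0.66],0.05,0],
    [[-0.05,-0.1,1],0.1,0],
    [[-0.15,0.2,1],0.17,0],
    [[-0.25,0.5,1],0.17,0],
    [[-0.33,0.7,1],0.17,0],
    [[-0.33,0.7,1],0.17,0]
  ]
}}

```text
time: 16.6
ee_pos: [0.4142, -0.006, 0.1401]
tool_rot: [-0.0, 0.974, 0.225, -0.0]
contact_force: [-0.4, -0.6, 0.3]
opening: 0.0
finger_force: 0.0
```

Request:
{"op": "servo_tool", "data": {
  "moves": [
    [[0,0.3,0],0,0],
    [[0,0.56,0],0,0],
    [[0,0.56,0],0,0],
    [[0,0.56,-0.3],0,0],
    [[0,0.56,-0.57],0,0],
    [[0,0.56,-0.57],0,0],
    [[0,0.56,-0.57],0,0]
  ]
}}

```text
time: 17.3
ee_pos: [0.4155, 0.075, 0.0544]
tool_rot: [0.0, 0.975, 0.223, -0.001]
contact_force: [0.6, -0.1, 1.9]
opening: 0.001
finger_force: 0.0
```

```bash
cat > arc2.py <<'E'
import sys
from h import *
a0,a1,n,d=map(float,sys.argv[1:5]); np.set_printoptions(suppress=True)
D=np.radians;o=np.array([.5615,.1095]); e=bot.state()['ee_pos']; b=e[:2]
t=bot.state()['tool_rot']; y0=2*np.degrees(np.arctan2(t[2],t[1]))-90; print(e,'ydir',y0,bot.state()['contact_force'])
for a in np.linspace(a0,a1,int(n)):
    f=o+.144*np.array([np.cos(D(a)),np.sin(D(a))])+d*np.array([np.sin(D(a)),-np.cos(D(a))]); print(round(a),np.round((f-b)/.15,2),round(((a+90-y0+90)%180-90)/90,2))
E
python3 ang2.py; python3 arc2.py -153.7 -84 18 .018
```

```text
6.2 18
65.9 13
125.7 21
185.9 19
246.0 15
306.0 15
17.35 [0.41657363 0.07529447 0.05534045] [-0.41929897 -0.08860743  0.42945811]
[0.41657363 0.07529447 0.05534045] ydir -64.22784678996783 [-0.41929897 -0.08860743  0.42945811]
-154 [ 0.05 -0.09] 0.01
-150 [ 0.08 -0.15] 0.05
-146 [ 0.11 -0.22] 0.1
-141 [ 0.14 -0.28] 0.14
-137 [ 0.18 -0.33] 0.19
-133 [ 0.22 -0.39] 0.23
-129 [ 0.27 -0.44] 0.28
-125 [ 0.32 -0.49] 0.32
-121 [ 0.37 -0.53] 0.37
-117 [ 0.43 -0.57] 0.42
-113 [ 0.49 -0.61] 0.46
-109 [ 0.55 -0.64] 0.51
-104 [ 0.61 -0.67] 0.55
-100 [ 0.67 -0.69] 0.6
-96 [ 0.74 -0.71] 0.64
-92 [ 0.81 -0.73] 0.69
-88 [ 0.88 -0.74] 0.73
-84 [ 0.95 -0.74] 0.78
```

Request:
{"op": "servo_tool", "data": {
  "moves": [
    [[0.05,-0.09,0],0.01,0],
    [[0.08,-0.15,0],0.05,0],
    [[0.11,-0.22,0],0.1,0],
    [[0.14,-0.28,0],0.14,0],
    [[0.18,-0.33,0],0.19,0],
    [[0.22,-0.39,0],0.23,0],
    [[0.27,-0.44,0],0.28,0],
    [[0.32,-0.49,0],0.32,0]
  ]
}}

```text
time: 18.15
ee_pos: [0.4656, 0.0015, 0.0568]
tool_rot: [0.001, 0.888, 0.46, 0.002]
contact_force: [-0.2, 0.6, 0.2]
opening: -0.0
finger_force: 0.2
```

```bash
python3 arc2.py -121 -84 10 .018; python3 look.py 4
```

```text
[0.46556157 0.00152051 0.05677171] ydir -35.24715125729293 [-0.15568887  0.6319145   0.2048023 ]
-121 [ 0.04 -0.04] 0.05
-117 [ 0.1  -0.08] 0.09
-113 [ 0.16 -0.12] 0.14
-109 [ 0.22 -0.15] 0.18
-105 [ 0.28 -0.18] 0.23
-100 [ 0.35 -0.2 ] 0.28
-96 [ 0.41 -0.22] 0.32
-92 [ 0.48 -0.23] 0.37
-88 [ 0.55 -0.24] 0.41
-84 [ 0.62 -0.25] 0.46
```

View pics/look4.png

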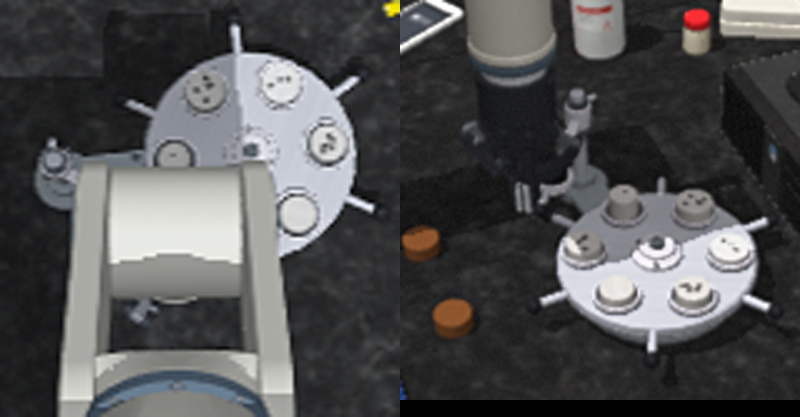

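The tall one-dot disc is at the station (top-crop (173,155)), and the peg at side-crop (550,190) is moving ahead of the fingertip. I'll keep pushing towards home.

Request:
{"op": "servo_tool", "data": {
  "moves": [
    [[0.04,-0.04,0],0.05,0],
    [[0.1,-0.08,0],0.09,0],
    [[0.16,-0.12,0],0.14,0],
    [[0.22,-0.15,0],0.18,0],
    [[0.28,-0.18,0],0.23,0],
    [[0.35,-0.2,0],0.28,0],
    [[0.41,-0.22,0],0.32,0]
  ]
}}

```text
time: 18.95
ee_pos: [0.5261, -0.0308, 0.0559]
tool_rot: [0.001, 0.746, 0.665, 0.001]
contact_force: [-0.1, 0.7, 0.6]
opening: 0.001
finger_force: 0.2
```

```bash
python3 arc2.py -93 -80 6 .018
```

```text
[ 0.52605402 -0.03082365  0.0558866 ] ydir -6.565277039504892 [-0.10449121  0.6564369   0.57582243]
-93 [ 0.07 -0.02] 0.04
-90 [ 0.11 -0.02] 0.07
-88 [ 0.15 -0.03] 0.1
-85 [ 0.2  -0.03] 0.13
-83 [ 0.24 -0.03] 0.16
-80 [ 0.28 -0.03] 0.18
```

Request:
{"op": "servo_tool", "data": {
  "moves": [
    [[0.05,-0.01,0],0.04,0],
    [[0.09,-0.02,0],0.07,0],
    [[0.13,-0.03,0],0.1,0],
    [[0.16,-0.03,0],0.13,0],
    [[0.18,-0.03,0],0.13,0],
    [[0.18,-0.03,0],0.13,0]
  ]
}}

```text
time: 19.55
ee_pos: [0.5528, -0.0352, 0.0553]
tool_rot: [0.001, 0.676, 0.737, 0.001]
contact_force: [-0.3, 0.0, -0.2]
opening: -0.001
finger_force: 0.0
```

Request:
{"op": "servo_tool", "data": {
  "moves": [
    [[0.02,0,0],0,0],
    [[0.02,0,0],0,0]
  ]
}}

```text
time: 19.75
ee_pos: [0.5553, -0.0352, 0.0545]
tool_rot: [0.0, 0.675, 0.737, 0.0]
contact_force: [-0.3, 0.4, -0.1]
opening: -0.0
finger_force: 0.0
```

Request:
{"op": "servo_tool", "data": {
  "moves": [
    [[0.01,0,0],0,0],
    [[0.01,0,0],0,0]
  ]
}}

```text
time: 19.95
ee_pos: [0.5565, -0.0351, 0.0542]
tool_rot: [-0.0, 0.675, 0.738, -0.0]
contact_force: [-0.7, 0.3, -0.1]
opening: -0.003
finger_force: 0.0
```

Request:
{"op": "servo_tool", "data": {
  "moves": [
    [[0.015,0,0],0,0],
    [[0.015,0,0],0,0]
  ]
}}

```text
time: 20.15
ee_pos: [0.559, -0.0352, 0.0542]
tool_rot: [0.0, 0.675, 0.738, 0.0]
contact_force: [0.4, -0.9, 1.4]
opening: -0.003
finger_force: 0.0
```

Request:
{"op": "servo_tool", "data": {
  "moves": [
    [[0.015,0,0],0,0],
    [[0.015,0,0],0,0]
  ]
}}

```text
time: 20.35
ee_pos: [0.5594, -0.0352, 0.0539]
tool_rot: [-0.001, 0.675, 0.738, -0.001]
contact_force: [-5.7, -0.3, 4.1]
opening: -0.0
finger_force: 2.8
```

It's at the stop, with 6 N against the finger. One small firm push, then I'll back off and up.

Request:
{"op": "servo_tool", "data": {
  "moves": [
    [[0.01,0,0],0,0],
    [[0.01,0,0],0,0]
  ]
}}

```text
time: 20.55
ee_pos: [0.5595, -0.0352, 0.0537]
tool_rot: [-0.002, 0.675, 0.738, -0.002]
contact_force: [-10.0, -0.7, 6.5]
opening: -0.001
finger_force: 5.1
```

Request:
{"op": "servo_tool", "data": {
  "moves": [
    [[-0.05,0,0],0,0],
    [[-0.2,0,0],0,0],
    [[-0.3,0,0.1],0,0],
    [[-0.4,0,0.4],0,0],
    [[-0.5,-0.2,0.8],0,0],
    [[-0.7,-0.6,0.9],0,0],
    [[-0.9,-0.9,0.9],0,0],
    [[-0.9,-0.9,0.9],0,0]
  ]
}}

```text
time: 21.35
ee_pos: [0.4267, -0.1721, 0.1905]
tool_rot: [0.001, 0.675, 0.738, 0.0]
contact_force: [0.6, -0.0, -0.5]
opening: 0.001
finger_force: 0.0
```

Request:
{"op": "servo_tool", "data": {
  "moves": [
    [[0,-0.4,0.2],0,0],
    [[0,-0.8,0.2],0,0],
    [[0,-1,0.2],0,0],
    [[0,-1,0.2],0,0],
    [[0,-1,0.2],0,0]
  ]
}}

```text
time: 21.85
ee_pos: [0.4272, -0.3214, 0.2189]
tool_rot: [0.0, 0.676, 0.737, 0.0]
contact_force: [0.4, 0.6, -0.1]
opening: 0.0
finger_force: 0.0
```

```bash
python3 ang2.py; python3 look.py 5; python3 -c "
from m import *
t=cam('top');print(proj(t,[[.5615,.1095,.136],[.573,0.000,.125]]))"
```

```text
6.2 18
65.9 13
126.3 13
186.3 14
246.1 11
305.6 12
21.9 [ 0.42708682 -0.31993309  0.2187616 ] [ 0.43982564  0.05310917 -1.38020075]
[[240.61240776 192.46115693]
 [276.96681308 189.15864688]]
```

View pics/look5.png

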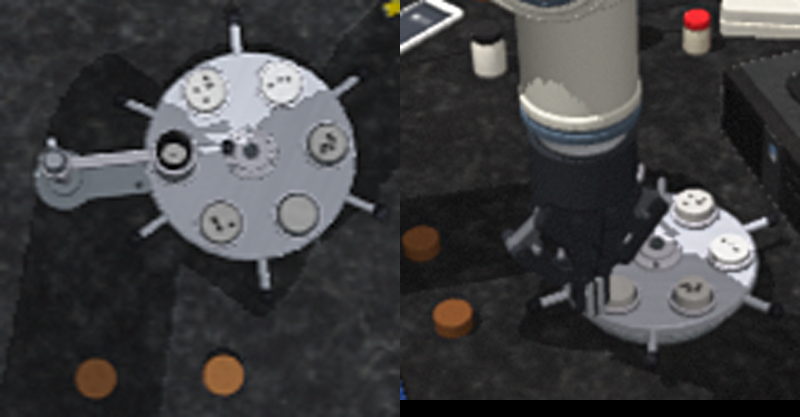

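The loupe is over the station at top-crop (174,152), its ball is at (228,147), all samples are seated and the robot is clear. I'll check the swing angle numerically.

Run:
```python
from m import *
t=cam('top'); g=cv2.cvtColor(t['image'],cv2.COLOR_RGB2GRAY)
def cent(u0,u1,v0,v1,th,z):
    r=g[v0:v1,u0:u1]; w=np.clip(th-r.astype(float),0,None); v,u=np.mgrid[v0:v1,u0:u1]; uv=[(w*u).sum()/w.sum(),(w*v).sum()/w.sum()]; return np.round(uv,1),rayv(t,uv,z)[0]
print(g[183:198,268:300])
col=np.array([.5615,.1095]); home=np.degrees(np.arctan2(-.07387-col[1],.58113-col[0]))
for n,q in(('ball',cent(290,297,185,193,110,.106)),('loupe',cent(270,285,182,199,90,.12))):
    d=q[1]-col; print(n,q,np.hypot(*d),'swing',np.radians(home-np.degrees(np.arctan2(d[1],d[0]))))
```

```text
[[ 28  78 134 144 143 144 145 147 141 124 148 147 143 141 139 137 137 137
  137 137 139 140 140 142 141 137 166 207 197 174 165 142]
 [ 53 108 142 144 147 151 144  82  36  40  57  88 117 146 143 140 140 140
  138 137 138 138 138 139 138 168 211 197 177 199 184 121]
 [ 56 114 148 146 137  77  24  19  21  24  36  41  66 104 120 142 142 141
  169 212 209 208 209 210 212 196 166 218 199 193 184 199]
 [ 75 134 149 143 114  23  20  15  13  13  15  25  39  63 114 144 143 141
  140 169 210 208 209 212 208 172 173 189 142 204 210 155]
 [ 78 137 147 122  54  21  12   9   9   7   8  13  26  31 128 187 143 143
  142 141 139 168 204 154  22  22  80 164 210 215 156 149]
 [ 72 133 156 151  17  12  50 106 143 157 115  41  14  20  92 139 119 121
  111 122 135 147 145  88  28  40  35  98 160 159 150 105]
 [ 81 124 129 121  17  25 105 162 159 158 159 148  79  10  80 134 160 203
  208 217 225 232 219 124  38  54  42 110 164 146  75  67]
 [167 157 141 155  14  71 138 157 156 156 157 157 142  10  78 135 133 156
  199 191 175 167 145 102  21  29  56 121 162 147  76  66]
 [162 157 145 151  13  93 159 147 11
[... 415 characters left out ...]
2 124 154 105 160 146
  147 146 146 146 145 145 139 117 106 104 120 158 161 158]
 [114 134 150 106 116 167 118  35   3   3  40  84 124 157  84 114 158 146
  146 145 146 146 146 146 147 139 111 122 142 111 117 156]
 [130 152 110 102  58  88 145 175 175 173 171 167 126  63  84 134 152 147
  147 146 146 146 146 146 145 134 108 141 150 154 163 150]
 [114 133 149 138 104  63  68  71  85  99  92  76  59  66 110 151 148 147
  146 146 146 146 146 145 145 146 141 129 137 155 149 150]]
ball (array([292.9, 188.7]), array([ 0.57760366, -0.04937378])) 0.15968783650986207 swing 0.005628828107165945
loupe (array([276.6, 189.8]), array([0.57202057, 0.00109139])) 0.10891790351543863 swing 0.00990260895573803
```

Swing is 0.006–0.010 rad, and the ball and loupe radii of 160 and 109 mm match those given. I'll hand it in.

```bash
python3 -c "
from station import bot
print(bot.close_job())"
```

```text
the job is handed in; nothing more can be done
None
```

The job is handed in, though no verdict came back: the tall disc stands clicked in at the reading station (spokes within about 0.5° of the click), the loupe arm is home against its stop (swing about 0.01 rad), and I saw no sample or bystander touched.

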